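Park the solder pot and stow its skimmer

ROBOT

A 7-joint arm with a two-finger parallel gripper is mounted at the origin on the work surface. World frame = base frame: x ahead of the robot, y to its left, z up, the work surface at z = 0. Lengths are in m, angles in rad, forces in N, time in s.
With the tool pointing down it reaches from about 0.4 to 0.9 m from the base axis. Payload 5.5 kg.
Tool frame: the origin (TCP) lies midway between the tips of the shut fingers; the grasp point (between the pads) lies 19 mm behind it (manip.grip_depth is the distance from the TCP to the grasp point, in m); z points along the fingers, y is the line along which they close (so a half turn about z gives the same grasp; the last joint's range is limited). The gripper opens to 92 mm and grips with 3 to 60 N. Pads are 19 mm wide; open, the fingers measure 130 mm over their backs; the gripper's body (75 mm by 190 mm) begins 47 mm behind the grasp point.
Start: joints at [1.585, 0.501, -0.427, 1.55, 0.221, 1.138, -0.21], TCP at [0.16, -0.63, 0.227] pointing down, gripper open.
Joint ranges: [-2.88, 2.88], [-0.31, 2.03], [-1.54, 1.56], [0.2, 2.42], [-1.41, 4.55], [0.19, 2.02], [-2.57, 2.57]. Speed limits (rad/s): [2.57, 2.57, 3.14, 3.14, 3.14, 3.14, 3.14].

INTERFACE

Orientations are given as a unit quaternion [x, y, z, w].
In Python, from bench import manip, effector, viewer gives the robot as it stands. Calls block until the motion is done:
- manip.move_pose(position, orientation): joint-space move of the TCP to a pose.
- manip.servo_line(position, ori=None, vel=0.15): straight line of the TCP; ori=None keeps the orientation; vel is the mean speed in m/s.
- manip.movej(angles): joint-space move.
- effector.open_jaws() and effector.close(f_grip=None): open the fingers fully, or close them until they stop; f_grip is the grip in N (None keeps the last).
- manip.sleep(seconds).
- manip.solve_ik(position, orientation): joint angles nearest the present ones, or None.
- viewer.get_image(name): name is "scene" or "top"; returns the picture (420x560x3 uint8, red, green, blue); there is no depth.
- viewer.get_calibration(name): a dict with "vfov" (degrees; the focal length in pixels is half the picture's height over the tangent of half this angle, whatever the lens; pixels are square), "cx", "cy" (the principal point, pixels), "eye" and "attitude" of the camera in the world. Camera axes: x right, y down, z forward; pixel columns grow to the right and rows downward; lengths in m; the calibration is good to about 2 mm. A picture is of the moment at which its call begins. get_calibration takes no time and is no camera call.
A pose or a line that the arm cannot do raises manip.PlanningError and nothing moves.
- manip.hand_in(): hands the job in; it is judged then, once.
Readings, each from a call of its own:
- manip.current_clock(): time.
- manip.current_q(): joint angles.
- manip.current_joint_velocities(): joint speeds.
- manip.current_tau(): joint torques, N m.
- manip.current_tool_pos(): TCP position.
- manip.current_tcp_rot(): TCP orientation.
- manip.current_force(): force on the tool from outside, world axes, zero at the start.
- manip.current_wrist_torque(): the same for the moment, N m.
- manip.current_finger_gap(): finger opening in m.
- manip.current_gripper_force(): force on a finger pad.
Only numpy, scipy, OpenCV 4.12 (cv2) and the standard library are available. Lean on these libraries where they do the work, as an engineer would, in place of code of your own. Each camera call takes 0.05 s, during which the arm holds its last target. There are 200 camera calls.

TASK

The solder pot stands on the round mark of the heating plate: slide it along the plate, never lifting or tipping it, until its base is wholly inside the square outline. Clip its wooden-handled skimmer into the fork clip too: press it down past the sprung jaw until the handle lies fully home across both forks, with the jaw closed over it. Do not move the bottle, the reel or the tin that stand about.

Things in the scene. Friction and masses are not known exactly. Their poses are not given: they have to be found in the camera images.
- hotplate: Fixed low heating plate, 170 (x) by 400 (y) mm, flat dark steel top 30 mm above the work surface. Origin: centre of its underside, on the work surface. Three positions are marked on its top, in a row along its y, 128 mm apart; which is which changes.
- mark_square: Thin light square outline on the plate's top, 113 mm across inside its lines, sides along its x and y. It is flat and cannot be felt. Origin: its centre, at the height of the plate's top. The pot must end inside it.
- mark_round: Thin light circle on the plate's top, 110 mm in diameter, where the pot stands at first. Origin: its centre.
- mark_cross: Thin light diagonal cross on the plate's top, 100 mm across: the third position, always empty; the pot may slide over it. Origin: its centre.
- pot: Loose steel solder pot, 0.4 to 0.8 kg, base 84 mm, rim 92 mm in diameter, 60 mm high, filled with hard cold solder. Origin: centre of its underside, z up. One level black handle along its -x (at first roughly to the robot): 16 mm wide, 18 mm tall, from 60 to 150 mm from the pot's axis, mid-height 42 mm above the underside (72 mm above the work surface). Pinch it from above.
- skimmer: Loose skimmer, 80 g: round wooden handle, 16 mm in diameter, 150 mm long along x, then a thin steel shank and a flat steel blade (26 mm wide) towards +x, out to 127 mm from the origin. Origin: middle of the wooden handle, on its axis. At first it lies level in the V rest, its axis 50 mm above the work surface.
- rest: Fixed dark steel rest: base 134 mm by 50 mm by 8 mm, and two posts with V notches at x = -55 and +55 mm which hold the skimmer's handle along its x. Free between the posts. Origin: centre of its underside.
- clip: Fixed aluminium fork clip, base 120 (x) by 60 by 10 mm. Forks 10 mm thick at x = -50 and +50 mm, each with an upward slot 19 mm wide, floor 47 mm above the work surface. The -y prongs flare out up to 92 mm height; a sprung steel jaw stands on the +y side. Between x = -33 and 33 mm it is free for fingers above 22 mm height. Origin: centre of its underside.
- clip_seat (a point): Point on the fork clip where the skimmer's origin should be when seated: midway between the forks, 55 mm above the work surface. Its x is along the seated handle (blade either way), z up.
- jaw (a joint): Hinge of the clip's sprung jaw, rad: 0 closed, opens to 0.7 away from the slot. Axis along clip x. Two bent 6 mm wires at clip x = -37 and 37 mm slope down and inward from 89 mm height (17 mm to +y) to noses over the slot. A handle pressed straight down opens the jaw about 0.12 rad with 5 to 10 N in all; it then springs back over the handle.
- jaw_nose (a point): Middle of the line between the jaw's two noses (the wires' lower ends): closed, 5 mm to clip +y of the slot's middle and 67 mm above the work surface.
- flux_bottle: Bystander: white bottle, 48 mm in diameter, 100 mm high, standing behind the plate. Origin: centre of its underside.
- solder_reel: Bystander: metal solder reel, 64 mm in diameter, 50 mm high, standing behind the plate. Origin: centre of its underside.
- tip_tin: Bystander: low round tin of brass shavings, 60 mm in diameter, 30 mm high, in front of the plate towards the robot. Origin: centre of its underside.
Mind the look-alikes: they are no part of the job. Leave any green look-alike of the clip alone.

How it is judged:
At the end, for the whole second after the job is handed in: Pot flat and at rest on the plate, centre within 15 mm of the square's centre along each side. Skimmer handle at rest in both forks: middle within 19 mm of the seat lengthwise, 4 mm sideways, 3 mm above, 4 mm below; in line within 0.06 rad; jaw closed (below 0.08 rad) (x of pot in the frame of mark_square between -0.015 and 0.015 m and y of pot in the frame of mark_square between -0.015 and 0.015 m and z of pot in the frame of mark_square below 0.004 m and angle between pot's own z axis and vertical below 0.05 rad and linear speed of each of pot, skimmer below 0.02 m/s and x of skimmer in the frame of clip_seat between -0.019 and 0.019 m and y of skimmer in the frame of clip_seat between -0.004 and 0.004 m and z of skimmer in the frame of clip_seat between -0.004 and 0.003 m and angle between the x axis of skimmer and the x axis of clip_seat, either way round below 0.06 rad and value of joint jaw below 0.08 rad); the robot touches nothing.
It fails at once if the pot is lifted more than 8 mm off the plate (z of pot in the frame of mark_square above 0.008 m).
It fails at once if the pot is tipped by more than 0.2 rad or falls off the plate (angle between pot's own z axis and vertical above 0.2 rad or z of pot in the frame of mark_square below -0.01 m).
It fails at once if the bottle, the reel or the tin is moved by more than 30 mm (distance of any of flux_bottle, solder_reel, tip_tin from where it was at the start of the episode above 0.03 m).
It also fails if it takes over 48 s, if anything falls off the work surface, if the arm or the gripper's body presses on something with over 40 N, if the wrist force passes 120 N, or if a joint passes its speed limit or range.

## Working session

There is one attempt and no reset: what is moved stays moved. The work goes in short steps, each a Python script; the robot and the scene stay as the last script left them, time stands still between calls to the robot, and variables do not carry over. Pictures are saved under pics/ and viewed, at most 10 in all, crops included, and the job is handed in when it is done.

```bash
mkdir -p pics; ls
python3 - <<'E'
from bench import manip, effector, viewer
import cv2
for n in ("scene","top"):
    c=viewer.get_calibration(n); print(n,c)
    im=viewer.get_image(n); cv2.imwrite(f"pics/{n}0.png",im[:,:,::-1])
print(manip.current_tool_pos(),manip.current_tcp_rot(),manip.current_clock(),manip.grip_depth)
E
```

```text
pics
scene {'vfov': 50.46829051201304, 'cx': 280.07980047511097, 'cy': 208.16102278408127, 'eye': array([1.09653933, 0.49359442, 0.95670889]), 'attitude': array([ 0.41849261,  0.85617495, -0.26867878, -0.14014314])}
top {'vfov': 54.463531122964575, 'cx': 283.674717377527, 'cy': 207.6118466976198, 'eye': array([0.43429099, 0.11243216, 0.94893144]), 'attitude': array([-0.69710597,  0.7120336 , -0.05458373,  0.06381245])}
[ 0.15983868 -0.62940674  0.22577552] [ 9.92271692e-01  1.24081231e-01 -8.97658188e-05 -8.53747360e-04] 0.1 0.0188
```

View pics/scene0.png

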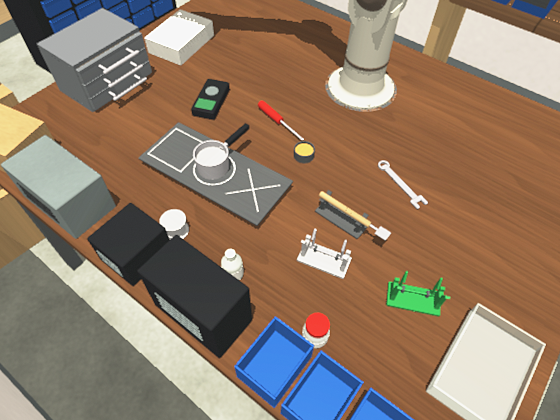

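View pics/top0.png

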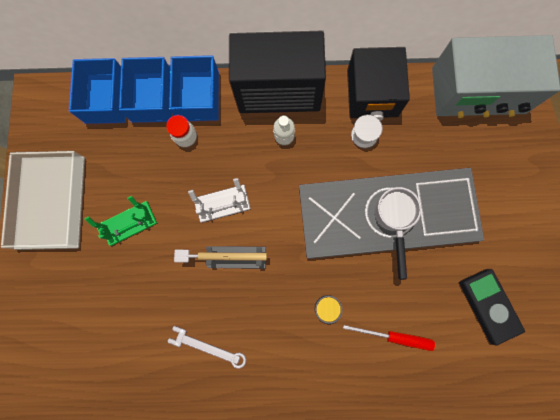

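The white clip is at about (220,203) in the top view and (325,255) in the scene view. The skimmer in its rest is at (236,257) in the top view. The pot is at (398,210) with its handle pointing down the picture, and the square is next to it at (447,207). I'll zoom in on these.

```bash
cat > h.py <<'E'
import numpy as np, cv2
from scipy.spatial.transform import Rotation as R
from bench import manip, effector, viewer
CAL={n:viewer.get_calibration(n) for n in ("scene","top")}
def ray(n,p):
    c=CAL[n]; f=210/np.tan(np.radians(c["vfov"])/2)
    d=np.array([(p[0]-c["cx"])/f,(p[1]-c["cy"])/f,1.])
    return np.array(c["eye"]),R.from_quat(c["attitude"]).apply(d)
def onz(n,p,z):
    e,d=ray(n,p); return e+d*(z-e[2])/d[2]
def tri(a,b):
    e1,d1=ray("scene",a); e2,d2=ray("top",b)
    d1/=np.linalg.norm(d1); d2/=np.linalg.norm(d2)
    s=np.linalg.lstsq(np.c_[d1,-d2],e2-e1,rcond=None)[0]
    p,q=e1+s[0]*d1,e2+s[1]*d2
    return (p+q)/2,np.linalg.norm(p-q)
def proj(n,P):
    c=CAL[n]; f=210/np.tan(np.radians(c["vfov"])/2)
    v=R.from_quat(c["attitude"]).inv().apply(np.array(P)-c["eye"])
    return np.c_[v[...,0]/v[...,2]*f+c["cx"],v[...,1]/v[...,2]*f+c["cy"]] if v.ndim>1 else v[:2]/v[2]*f+[c["cx"],c["cy"]]
E
python3 - <<'E'
from h import *
s=cv2.imread("pics/scene0.png");t=cv2.imread("pics/top0.png")
cr=lambda im,x,y,w,h:cv2.resize(im[y:y+h,x:x+w],(400,300),interpolation=cv2.INTER_CUBIC)
# scene clip, top clip ; scene pot, top pot
cv2.imwrite("pics/crop1.png",np.vstack([np.hstack([cr(s,285,220,80,60),cr(t,180,172,80,60)]),np.hstack([cr(s,310,180,88,66),cr(t,170,235,108,81)])]))
print("cross/top->",onz("top",(335,218),.03),"pot rim",onz("top",(398,209),.09),"clip",onz("top",(220,203),.05),"sk",onz("top",(236,257),.05))
E
```

```text
cross/top-> [0.56339659 0.00688482 0.03      ] pot rim [ 0.57131892 -0.12061249  0.09      ] clip [0.60023744 0.26533429 0.05      ] sk [0.47903959 0.22942488 0.05      ]
```

View pics/crop1.png

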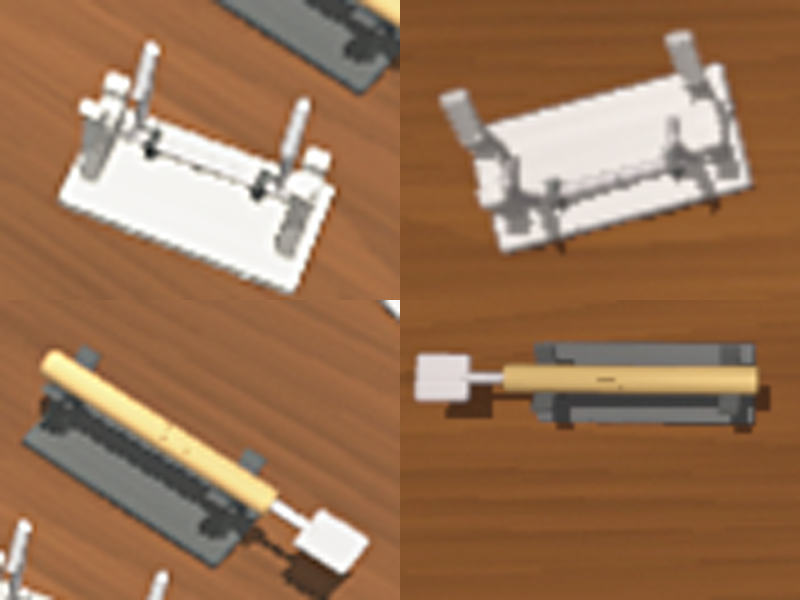

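The crop shows the white clip's base corners and the handle's ends clearly enough to use. Next step is measuring everything numerically.

```bash
cat > meas.py <<'E'
from h import *
def wood(n,im,box):
    x,y,w,h=box; hsv=cv2.cvtColor(im[y:y+h,x:x+w],cv2.COLOR_BGR2HSV)
    m=cv2.inRange(hsv,(12,70,185),(32,255,255))
    k,l,st,_=cv2.connectedComponentsWithStats(m); i=1+np.argmax(st[1:,4])
    p=np.argwhere(l==i)[:,::-1]+[x,y]; c=p.mean(0)
    d=np.linalg.svd(p-c,full_matrices=False)[2][0]; t=(p-c)@d
    return c,c+d*(t.min()-.5),c+d*(t.max()+.5),st[i,4]
def skim(s,t,sb=(300,175,95,70),tb=(165,235,115,45)):
    a,b=wood("s",s,sb),wood("t",t,tb)
    e=[tri(a[1+i],b[1+j]) for i,j in ((0,0),(1,1),(0,1),(1,0))]
    e=e[:2] if e[0][1]+e[1][1]<e[2][1]+e[3][1] else e[2:]
    return e,tri(a[0],b[0]),a,b
E
python3 - <<'E'
from meas import *
np.set_printoptions(precision=4,suppress=True)
s=cv2.imread("pics/scene0.png");t=cv2.imread("pics/top0.png")
e,c,a,b=skim(s,t)
print("skim ends",e,"mid",c,a[3],b[3],np.linalg.norm(e[0][0]-e[1][0]))
# clip base corners
T=[(244.4,185),(250.4,209),(200.6,222),(195.6,197)]
P=np.array([onz("top",p,.01) for p in T]);print("clip base top",P,np.linalg.norm(P-np.roll(P,-1,0),axis=1))
S=[(351.6,258),(344.4,277.6),(297,259.4)]
P=np.array([onz("scene",p,.01) for p in S]);print("clip base scene",P,np.linalg.norm(P[1:]-P[:-1],axis=1))
# plate / square
g=cv2.cvtColor(t,cv2.COLOR_BGR2GRAY); m=np.zeros_like(g); m[172:245,411:484]=g[172:245,411:484]>150
k,l,st,_=cv2.connectedComponentsWithStats(m); print(st[1:])
i=1+np.argmax(st[1:,2]*st[1:,3]); p=np.argwhere(l==i)[:,::-1].astype(np.float32)
q=cv2.boxPoints(cv2.minAreaRect(p)); Q=np.array([onz("top",x,.03) for x in q]); print("square",Q,np.linalg.norm(Q-np.roll(Q,-1,0),axis=1),Q.mean(0))
hsv=cv2.cvtColor(t,cv2.COLOR_BGR2HSV); m=cv2.inRange(hsv,(0,0,0),(180,255,48)); m[:165]=0;m[285:]=0;m[:,:385]=0;m[:,:][:,415:]=0; m[:225]=0
k,l,st,_=cv2.connectedComponentsWithStats(m); print("dark",st[1:])
o=cv2.resize(t[165:290,290:490],(800,500),interpolation=cv2.INTER_CUBIC); cv2.imwrite("pics/crop2.png",o)
E
```

```text
skim ends [(array([0.4808, 0.1632, 0.0551]), np.float64(0.0024650754248257915)), (array([0.4844, 0.3142, 0.0515]), np.float64(0.0006971107112256325))] mid (array([0.4818, 0.2382, 0.0506]), np.float64(0.0027291626479695207)) 349 402 0.1510402817328589
clip base top [[0.6495 0.2147 0.01  ]
 [0.5918 0.2009 0.01  ]
 [0.5637 0.3171 0.01  ]
 [0.6233 0.3297 0.01  ]] [0.0593 0.1196 0.0609 0.118 ]
clip base scene [[0.5673 0.3221 0.01  ]
 [0.6222 0.3368 0.01  ]
 [0.6519 0.2204 0.01  ]] [0.0568 0.1202]
[[411 178  67  58 587]
 [411 199   5  23  90]]
square [[ 0.6399 -0.1608  0.03  ]
 [ 0.6518 -0.3116  0.03  ]
 [ 0.5288 -0.3116  0.03  ]
 [ 0.5172 -0.1642  0.03  ]] [0.1512 0.123  0.1479 0.1227] [ 0.5844 -0.237   0.03  ]
dark [[395 238   6  42 105]
 [402 238   3  16  19]
 [404 255   1   6   6]
 [405 268   1   2   2]
 [403 278   3   1   3]]
```

View pics/crop2.png

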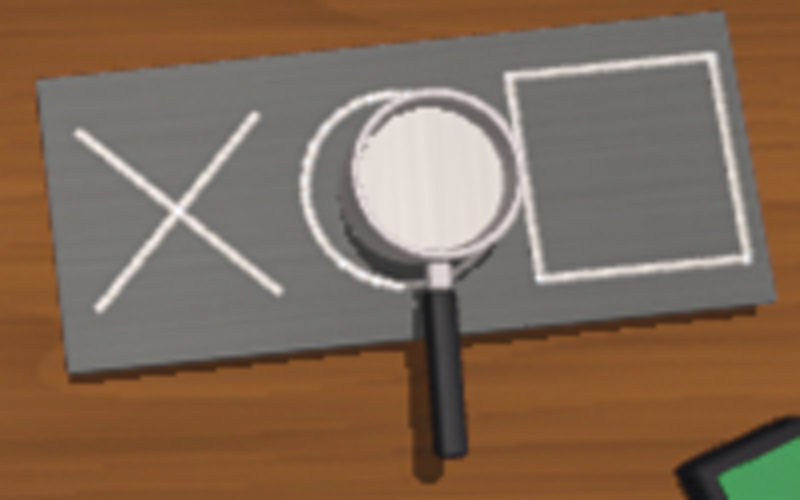

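In crop 2 (4x of the top view), the square's corners are about (508,75), (714,55), (748,261) and (540,279). The pot rim's centre is about (438,172), and its handle runs from (440,290) to (452,455). I need one matching look at the pot in the scene view for its heights.

Run:
```python
from h import *
s=cv2.imread("pics/scene0.png")
cv2.imwrite("pics/crop3.png",np.hstack([cv2.resize(s[115:215,180:260],(400,500),interpolation=cv2.INTER_CUBIC),cv2.resize(s[115:215,130:210],(400,500),interpolation=cv2.INTER_CUBIC)]))
```

```text
(no output)
```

View pics/crop3.png

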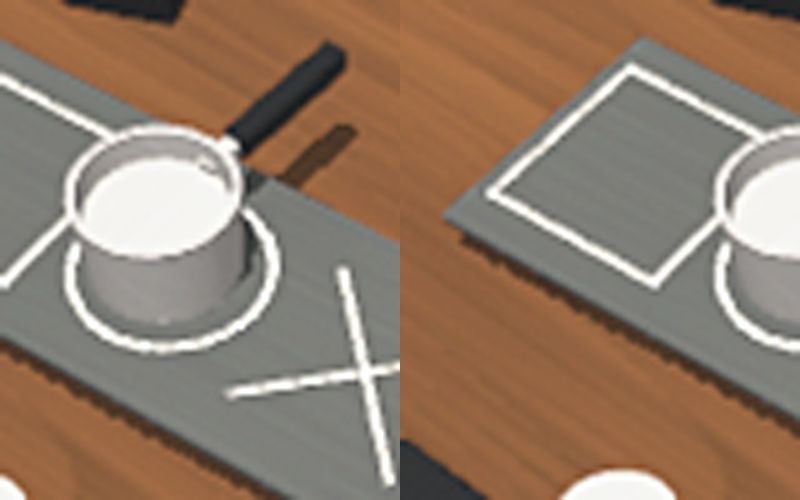

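Scene crop (5x): the rim's centre is about (154,191), the handle runs to a tip near (335,58), and three square corners are at (630,68), (490,194) and (654,284) in the right half.

Run:
```python
from meas import *
np.set_printoptions(precision=4,suppress=True)
t4=lambda u,v:((u+.5)/4-.5+290,(v+.5)/4-.5+165)
s5=lambda u,v,x0=180:((u+.5)/5-.5+x0,(v+.5)/5-.5+115)
Q=np.array([onz("top",t4(*p),.03) for p in ((508,75),(714,55),(748,261),(540,279))])
print("square",Q,Q.mean(0),np.linalg.norm(Q-np.roll(Q,-1,0),axis=1))
for a,b in (((630,68),(748,261)),((490,194),(714,55)),((654,284),(508,75))):
    print("corner tri",tri(s5(a[0]-400,a[1],130),t4(*b)))
print("rim tri",tri(s5(154,191),t4(438,172)),onz("top",t4(438,172),.09),onz("scene",s5(154,191),.09))
print("handle tip tri",tri(s5(336,60),t4(452,452)),"root",tri(s5(235,140),t4(441,292)))
for v in ((441,292),(452,455)): print(onz("top",t4(*v),.081))
s=cv2.imread("pics/scene0.png");t=cv2.imread("pics/top0.png")
e,c,a,b=skim(s,t)
for i in range(3): print("skim",onz("scene",a[i],.05),onz("top",b[i],.05))
```

```text
square [[ 0.6395 -0.1834  0.03  ]
 [ 0.6485 -0.302   0.03  ]
 [ 0.5295 -0.3097  0.03  ]
 [ 0.5218 -0.1926  0.03  ]] [ 0.5848 -0.2469  0.03  ] [0.1189 0.1193 0.1173 0.118 ]
corner tri (array([ 0.5296, -0.3107,  0.0268]), np.float64(0.0008828499968802045))
corner tri (array([ 0.6482, -0.3015,  0.0277]), np.float64(0.003086767999898839))
corner tri (array([ 0.639 , -0.1825,  0.0292]), np.float64(0.002608102078734773))
rim tri (array([ 0.5742, -0.1232,  0.0876]), np.float64(0.0014970191277294959)) [ 0.5742 -0.1232  0.09  ] [ 0.5755 -0.1207  0.09  ]
handle tip tri (array([ 0.4267, -0.1253,  0.0677]), np.float64(0.0028222083375149675)) root (array([ 0.5114, -0.1242,  0.0735]), np.float64(0.0016475463296533321))
[ 0.5112 -0.1229  0.081 ]
[ 0.426  -0.1229  0.081 ]
skim [0.4806 0.2392 0.05  ] [0.4825 0.2371 0.05  ]
skim [0.478  0.1603 0.05  ] [0.4846 0.3142 0.05  ]
skim [0.4831 0.3142 0.05  ] [0.4804 0.1646 0.05  ]
```

```bash
cat >> h.py <<'E'
def down(psi): return (R.from_euler("z",psi)*R.from_quat([1,0,0,0])).as_quat()
def stat(s=""):
    print(s,"t",round(manip.current_clock(),2),"p",np.round(manip.current_tool_pos(),4),"F",np.round(manip.current_force(),1),"gap",round(manip.current_finger_gap(),4),"gf",round(manip.current_gripper_force(),1))
def shot(k):
    r=[]
    for n in ("scene","top"):
        im=viewer.get_image(n)[:,:,::-1].copy(); cv2.imwrite(f"pics/{n}{k}.png",im); r.append(im)
    return r
E
python3 - <<'E'
from h import *
q=down(0); g=np.array([.469,-.1228])
manip.move_pose([*g,.2],q); stat("above")
manip.servo_line([*g,.056],vel=.15); stat("down")
effector.close(f_grip=25); stat("closed")
if manip.current_finger_gap()>.01:
    p=manip.current_tool_pos()
    manip.servo_line([p[0]+.0104,p[1]-.1245,p[2]],vel=.07); stat("slid")
    shot(1)
E
```

```text
above t 2.23 p [ 0.469  -0.1239  0.2   ] F [-0.1 -0.5 -0.6] gap 0.0913 gf 0.0
down t 3.34 p [ 0.4698 -0.1229  0.0567] F [-0.2 -0.4  0.5] gap 0.0918 gf 0.0
closed t 4.5 p [ 0.4689 -0.1229  0.056 ] F [ 0.1 -0.3  0.1] gap 0.016 gf 25.0
slid t 6.43 p [ 0.4797 -0.2452  0.0559] F [-0.9  4.3  1.5] gap 0.0155 gf 25.2
```

Run:
```python
from h import *
s=cv2.imread("pics/scene1.png");t=cv2.imread("pics/top1.png")
cv2.imwrite("pics/crop4.png",np.hstack([cv2.resize(s[110:210,130:210],(400,500),interpolation=cv2.INTER_CUBIC),cv2.resize(t[155:255,400:480],(400,500),interpolation=cv2.INTER_CUBIC)]))
```

```text
(no output)
```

View pics/crop4.png

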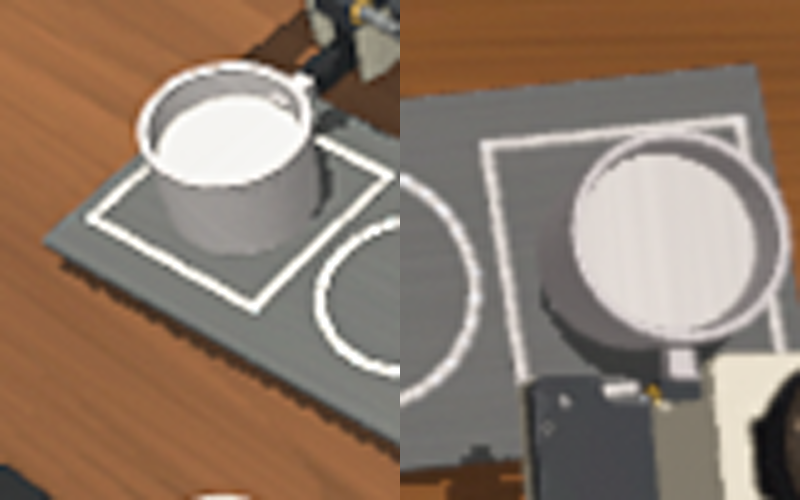

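The pot now stands within the square in both views. Its rim centre is about (282,236) in the top crop and (225,124) in the scene crop. I'll check the numbers, then release and go for the skimmer.

Run:
```python
from h import *
np.set_printoptions(precision=4,suppress=True)
a=(130+225.5/5-.5,110+124.5/5-.5); b=(400+282.5/5-.5,155+236.5/5-.5)
r=tri(a,b); print("rim",r); d=r[0]-[.5848,-.2469,.09]; print("err in square frame",R.from_euler("z",-4.3,degrees=True).apply(d))
# skimmer IK options; handle direction yaw
sk=np.array([.4818,.2382]); dirn=np.array([.0042,.15]); w=np.arctan2(dirn[1],dirn[0])
for psi in (w,w-np.pi):
    j=manip.solve_ik([*sk,.16],down(psi)); print(psi,j)
    cl=w+np.radians(13.6)
    print("  clip",manip.solve_ik([.607,.2656,.15],down(psi+np.radians(12))))
```

```text
rim (array([ 0.5842, -0.2451,  0.0863]), np.float64(0.0018211158005016612))
err in square frame [-0.0004  0.0018 -0.0037]
1.5428036406880827 [ 0.3545  0.6366 -1.1563  1.8816  0.666   1.0771 -1.1001]
  clip [ 0.2193  0.8283 -1.0656  1.5686  0.761   1.2078 -0.8105]
-1.5987890129017104 [ 0.4204  0.7455 -1.2999  1.8801  0.7923  1.163   1.9422]
  clip [ 0.3066  0.9884 -1.3064  1.5659  0.9711  1.3535  2.2109]
```

Run:
```python
from meas import *
np.set_printoptions(precision=4,suppress=True)
effector.open_jaws(); stat("open")
p=manip.current_tool_pos(); manip.servo_line([p[0],p[1],.2],vel=.25)
g=np.array([.4818,.2382]); q=down(1.543)
manip.move_pose([*g,.17],q); stat("above sk")
# clip base edges: subpixel edge points along normals of each predicted edge
for n,E in (("top",{"TR-BR":((244.4,185),(250.4,209)),"BR-BL":((250.4,209),(200.6,222)),"TR-TL":((244.4,185),(195.6,197))}),
            ("scene",{"near":((297,259.4),(344.4,277.6)),"right":((344.4,277.6),(351.6,258))})):
    im=cv2.imread(f"pics/{n}0.png"); sat=cv2.GaussianBlur(im[:,:,2].astype(np.float32)-im[:,:,0],(0,0),.6)
    for k,(a,b) in E.items():
        a,b=np.array(a),np.array(b); d=(b-a)/np.linalg.norm(b-a); m=np.array([-d[1],d[0]])
        pts=[]
        for f in np.linspace(.08,.92,60):
            o=np.arange(-4,4.01,.1); P=(a+f*(b-a)+o[:,None]*m).astype(np.float32)
            v=cv2.remap(sat,P[None,:,0],P[None,:,1],cv2.INTER_CUBIC)[0]; gr=np.abs(np.gradient(v)); 
            pts.append(P[gr.argmax()])
        pts=np.array(pts,np.float32); L=cv2.fitLine(pts,cv2.DIST_HUBER,0,.01,.01).ravel()
        res=np.abs((pts-L[2:])@[-L[1],L[0]])
        pts=pts[res<.8]; L=cv2.fitLine(pts,cv2.DIST_HUBER,0,.01,.01).ravel()
        t0,t1=(pts-L[2:])@L[:2].T if 0 else (-20,20)
        for z in (0,.01):
            A,B=onz(n,L[2:]-20*L[:2],z),onz(n,L[2:]+20*L[:2],z); u=(B-A)[:2]; u/=np.linalg.norm(u)
            print(n,k,"z",z,"n",len(pts),"yaw",np.degrees(np.arctan2(u[1],u[0]))%180,"mid",((A+B)/2)[:2])
```

```text
open t 7.8 p [ 0.4793 -0.2474  0.056 ] F [0.4 0.7 0. ] gap 0.092 gf 0.0
above sk t 10.3 p [0.4827 0.2366 0.1697] F [-0.3 -0.2  0.1] gap 0.0917 gf 0.0
top TR-BR z 0 n 60 yaw 14.023160593210605 mid [0.6193 0.2079]
top TR-BR z 0.01 n 60 yaw 14.023160593210605 mid [0.6174 0.2069]
top BR-BL z 0 n 60 yaw 103.86789687278129 mid [0.5796 0.2539]
top BR-BL z 0.01 n 60 yaw 103.86789687278129 mid [0.5781 0.2525]
top TR-TL z 0 n 56 yaw 103.63466740444379 mid [0.64   0.2776]
top TR-TL z 0.01 n 56 yaw 103.63466740444379 mid [0.6378 0.2758]
scene near z 0 n 60 yaw 103.8014754945243 mid [0.6365 0.2778]
scene near z 0.01 n 60 yaw 103.80147549452421 mid [0.6413 0.2801]
scene right z 0 n 60 yaw 13.729378274619734 mid [0.5887 0.3264]
scene right z 0.01 n 60 yaw 13.729378274619734 mid [0.594  0.3281]
```

Run:
```python
from h import *
g=np.array([.4818,.2382])
manip.servo_line([*g,.0315],vel=.12); manip.sleep(.2); stat("down")
effector.close(f_grip=35); stat("closed")
print(manip.current_wrist_torque())
```

```text
down t 11.81 p [0.4822 0.2383 0.0321] F [-0.   0.3 -0.1] gap 0.0919 gf 0.0
closed t 12.99 p [0.4802 0.2382 0.0313] F [-6.2 -0.6  3.8] gap 0.0149 gf 35.0
[-0.06638924  1.04692743 -0.0562093 ]
```

The grip is good, with a gap of about 15 mm. The lateral force shows the handle is really at x ≈ 0.480, so the top-view estimate was about 2 mm too high there. I'll lift, carry it over the clip and check.

Run:
```python
from h import *
p=manip.current_tool_pos()
manip.servo_line([p[0],p[1],.15],vel=.15); stat("lift")
psi=1.543+np.radians(103.8-88.3)
manip.move_pose([.6066,.2678,.15],down(psi)); manip.sleep(.3); stat("above")
print(np.degrees(R.from_quat(manip.current_tcp_rot()).as_euler("zyx")))
s,t=shot(2)
cv2.imwrite("pics/crop5.png",np.hstack([cv2.resize(s[190:290,280:380],(400,400),interpolation=cv2.INTER_CUBIC),cv2.resize(t[140:240,160:260],(400,400),interpolation=cv2.INTER_CUBIC)]))
```

```text
lift t 13.93 p [0.4799 0.2376 0.1492] F [-0.3  0.1 -1.4] gap 0.0148 gf 35.0
above t 14.82 p [0.606  0.2677 0.1503] F [-0.8  0.9 -0.9] gap 0.0149 gf 35.0
[-1.03950118e+02  2.33224066e-02  1.79967775e+02]
```

View pics/crop5.png

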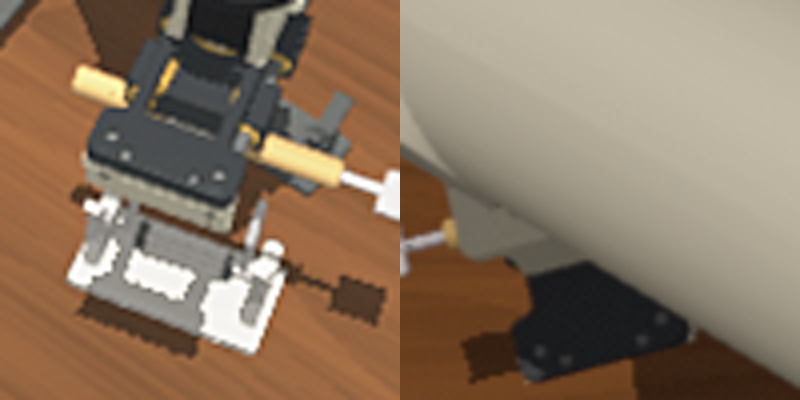

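The scene crop shows the handle held across the gripper above the clip, with its ends at about (77,80) and (340,172). I'll check that it's level, then descend in guarded steps.

Run:
```python
from h import *
n=np.array([np.cos(np.radians(13.8)),np.sin(np.radians(13.8)),0]); u=np.array([-n[1],n[0],0])
for p in ((77,80),(340,172)):
    e,d=ray("scene",(280+(p[0]+.5)/4-.5,190+(p[1]+.5)/4-.5)); P=e+d*(n@[.606,.2677,0]-e@n)/(d@n); print("end: along",round(P@u,4),"z",round(P[2],4))
x,y=.6068,.2678
for z in (.10,.08,.07,.062,.055):
    manip.servo_line([x,y,z],vel=.06); manip.sleep(.1); stat()
    F=manip.current_force(); print("   across",round(F@n,1),"along",round(F@u,1))
    if abs(F@n)>12 or F[2]>15: print("stop"); break
```

```text
end: along 0.0413 z 0.1653
end: along 0.1899 z 0.1691
 t 16.0 p [0.6071 0.2681 0.1006] F [ 0.2  0.6 -1.1] gap 0.015 gf 35.0
   across 0.4 along 0.5
 t 16.58 p [0.6068 0.268  0.0801] F [ 1.1  0.3 -0.9] gap 0.0149 gf 35.0
   across 1.1 along 0.1
 t 17.0 p [0.6067 0.2678 0.0699] F [-0.7 -0.6 -1.4] gap 0.0152 gf 35.0
   across -0.8 along -0.4
 t 17.38 p [0.6069 0.2677 0.062 ] F [ 1.6  0.3 -0.6] gap 0.0149 gf 35.0
   across 1.7 along -0.1
 t 17.75 p [0.6072 0.2682 0.0551] F [2.4 1.6 0.5] gap 0.0147 gf 35.0
   across 2.8 along 0.9
```

Run:
```python
from h import *
n=np.array([np.cos(np.radians(13.8)),np.sin(np.radians(13.8)),0]); u=np.array([-n[1],n[0],0])
x,y=.6068,.2678
for z in (.050,.046,.042,.039,.0365,.035):
    manip.servo_line([x,y,z],vel=.05); manip.sleep(.15); stat()
    F=manip.current_force(); print("   across",round(F@n,1),"along",round(F@u,1), "M",np.round(manip.current_wrist_torque(),2))
    if abs(F@n)>15 or F[2]>25: print("stop"); break
```

```text
t 18.15 p [0.6067 0.2677 0.0496] F [ 4.1  2.9 -2.9] gap 0.015 gf 35.0
   across 4.6 along 1.8 M [ 0.53 -1.01 -0.02]
 t 18.55 p [0.6063 0.2667 0.0449] F [ 2.9 -0.1 -6.3] gap 0.0148 gf 35.0
   across 2.8 along -0.8 M [ 0.11 -1.01 -0.  ]
 t 18.95 p [0.6064 0.2673 0.0415] F [ 2.8  0.8 -6.5] gap 0.0153 gf 35.0
   across 2.9 along 0.1 M [ 0.05 -0.76 -0.  ]
 t 19.35 p [0.6064 0.2679 0.039 ] F [ 1.1 -0.4 -3. ] gap 0.0151 gf 35.0
   across 1.0 along -0.7 M [ 0.02 -0.36 -0.03]
 t 19.75 p [0.6066 0.268  0.0366] F [ 0.2  0.3 -0.5] gap 0.0149 gf 35.0
   across 0.3 along 0.2 M [-0.05 -0.15 -0.03]
 t 20.15 p [0.6068 0.268  0.0363] F [-2.2 -1.7  8.1] gap 0.0146 gf 35.0
   across -2.6 along -1.1 M [-0.52  0.48  0.01]
```

The forces fit a snap-in: the jaw pulled down past its detent, then a hard stop at TCP z = 0.0363 against the predicted 0.0363. Now release, retreat and look.

Run:
```python
from meas import *
np.set_printoptions(precision=4,suppress=True)
p=manip.current_tool_pos(); manip.servo_line([p[0],p[1],.037],vel=.05)
effector.open_jaws(); stat("open")
manip.servo_line([p[0],p[1],.2],vel=.12); stat("up")
manip.move_pose([.42,.0,.3],down(1.0)); manip.sleep(.3); stat("away")
s,t=shot(3)
o=np.hstack([cv2.resize(s[210:290,285:385],(400,320),interpolation=cv2.INTER_CUBIC),cv2.resize(t[160:240,150:250],(400,320),interpolation=cv2.INTER_CUBIC)])
o2=np.hstack([cv2.resize(s[105:205,130:255],(400,320)),cv2.resize(t[155:255,370:495],(400,320))])
cv2.imwrite("pics/crop6.png",np.vstack([o,o2])[:600])
e,c,a,b=skim(s,t,(285,210,100,80),(150,160,120,80)); print(e,c,a[3],b[3])
n=np.array([np.cos(np.radians(13.8)),np.sin(np.radians(13.8)),0]); u=np.array([-n[1],n[0],0])
print("across",c[0]@n,"along",c[0]@u)
```

```text
open t 21.68 p [0.6068 0.268  0.037 ] F [-0.1 -0.1 -1. ] gap 0.0918 gf 0.0
up t 23.19 p [0.6064 0.2677 0.199 ] F [ 0.1 -0.2 -0.2] gap 0.0921 gf 0.0
away t 24.78 p [0.4203 0.0007 0.3002] F [ 0.6 -0.2  0.2] gap 0.092 gf 0.0
[(array([0.6271, 0.1945, 0.0592]), np.float64(0.0015631716730419866)), (array([0.5912, 0.3426, 0.0585]), np.float64(0.000646186853735383))] (array([0.609 , 0.2683, 0.0577]), np.float64(0.002937608725070145)) 382 314
across 0.6554353312485581 along 0.11524531755539444
```

View pics/crop6.png

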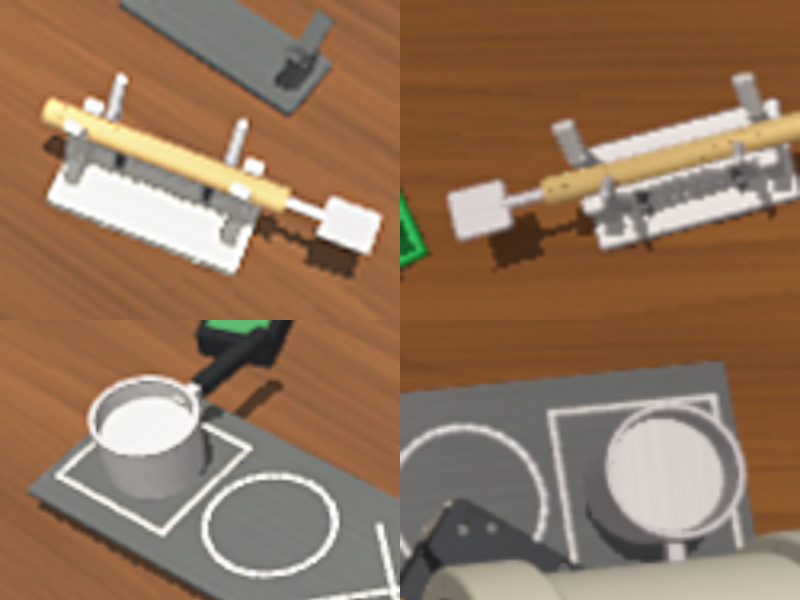

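The handle lies level across both forks at z ≈ 0.057, within camera bias of 0.055, in line with and centred on the clip. The pot stands inside the square, clear of the robot. Handing in.

Run:
```python
from h import *
print(manip.hand_in()); stat()
```

```text
the job is handed in; nothing more can be done
None
the job is handed in; nothing more can be done
```

I handed the job in at about 25 s on the robot's clock, but no verdict came back: the pot measured about 2 mm from the square's centre, and the skimmer is seated in both forks; I inferred the jaw closing from the snap in the force readings, since the pictures don't show it clearly.

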